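Sniff a shield-box seam, then hold the lid open for inspection

TASK

Check the shield box for leakage: take the sniffer pen from the tool rack and, with the lid shut, draw its tip slowly (a few centimetres per second) along the whole front lid seam, from the end on the connector side to the other end, just above or barely touching the metal and without pressing. Hang the pen back in the rack, then lift the box's lid by its handle to 60 degrees and finish while still holding it there by the handle, steady, so that I can inspect the gasket; it falls shut if you let go. Leave everything else where it is.

Things in the scene. Friction and masses are not known exactly. Their poses are not given: they have to be found in the camera images.
- shield_box: RF shield box, bare aluminium, fixed, 220 (x) x 250 (y) x 100 mm high; origin under its centre. Front (to the robot) is -x; the +y side has three brass connectors standing out 22 mm. The lid is flush in the flat top face, hinged along the rear (+x) edge; a 4 mm gap with black gasket shows round it as a dark line. Screw heads 2 mm high stand 14 mm in front of the front seam.
- seam_start (a point): the front lid seam's end on the connector side (+y end of the front edge of the lid), in the middle of the gap, at the height of the top face (100 mm)
- seam_end (a point): the other (-y) end of the front lid seam, 200 mm from seam_start in a straight line along the box's y axis, same height
- lid (a joint): angle of the lid: 0 shut (level), grows as its front edge is lifted, 1.047 is 60 degrees, stop at 1.75. The lid weighs about 0.6 kg, has no latch, and falls shut from any angle below about 80 degrees if not held.
- lid_hinge (a point): the middle of the lid's hinge line, which runs along the box's y axis at the height of the top face, at the rear; fixed
- lid_handle (a point): bow handle on top of the lid: a round steel bar 10 mm thick, 110 mm long, along the box's y axis, on a post at each end. This point: the middle of the bar, with the lid shut 38 mm above the lid, 150 mm in front of the hinge line and 26 mm behind the front seam. It turns with the lid.
- rack: black tool rack fixed to the bench, 180 (x) x 70 (y) x 100 mm high, origin at the centre of its underside, to the left or the right of the shield box. Its top plate (10 mm thick) has three 18 mm holes with chamfered rims in a row along the rack's x axis, 55 mm apart; three tools hang in them by their shoulders, in any order.
- place_a (a point): centre of the rack's hole at x = -55 mm of the rack, on the top face (100 mm high)
- place_b (a point): centre of the rack's middle hole, on the top face
- place_c (a point): centre of the rack's hole at x = +55 mm of the rack, on the top face
- pen_mid (a point): middle of the sniffer pen's handle: plain round grey, 24 mm in diameter, 100 mm long, two black bands, small button on top; z axis up along the pen. It hangs upright in the rack, this point 50 mm above the rack's top. Below the handle's shoulder: a 16 mm boss tapering to a 6 mm stem, and a copper loop 12 mm across at the end. 180 mm long in all, about 90 g.
- pen_tip (a point): lower end of the pen's loop, on the pen's axis, 130 mm below pen_mid and 80 mm below the shoulder
- trimmer: trimming screwdriver hanging in the rack: thin handle 14 mm in diameter with a 26 mm collar; top 176 mm above its origin (its lower end); leave alone
- nut_driver: nut driver hanging in the rack: thick fluted handle 32 mm in diameter, shorter than the others (70 mm above the rack); origin at its lower end; leave alone
- parts_tray: blue parts tray with adapters, fixed, 150 x 100 x 50 mm high, on the other side of the box from the rack; origin under its centre
- filter_module: flat aluminium filter module with screw heads, 80 x 120 x 30 mm, lying in front of the box; origin under its centre; leave alone
- fan: black axial cooling fan standing on edge, 38 x 120 x 120 mm high; origin under its centre; leave alone
- bottle: white bottle, 60 mm in diameter, 150 mm high; origin under its centre; leave alone
- wrench: steel wrench lying flat, 150 mm long along its x axis; leave alone
- attenuator: black finned attenuator block, 70 x 45 x 40 mm, with a connector at each end; origin under its centre; leave alone
Not all that is in view belongs to the job. What is shaped like the part that bears pen_mid but red is not meant.

How it is judged:
On the way, in this order (a step that is already met when the one before it is completed fails the run):
1. with the lid shut, the pen's tip is at the seam's end on the connector side (x of pen_tip in the frame of shield_box between -0.098 and -0.078 m and y of pen_tip in the frame of shield_box between 0.085 and 0.115 m and z of pen_tip in the frame of shield_box between 0.095 and 0.112 m and value of joint lid below 0.035 rad), for 0.25 s.
2. the tip passes a quarter of the seam slowly (x of pen_tip in the frame of shield_box between -0.098 and -0.078 m and y of pen_tip in the frame of shield_box between 0.035 and 0.065 m and z of pen_tip in the frame of shield_box between 0.095 and 0.112 m and value of joint lid below 0.035 rad), for 0.25 s.
3. the tip passes the middle of the seam slowly (x of pen_tip in the frame of shield_box between -0.098 and -0.078 m and y of pen_tip in the frame of shield_box between -0.015 and 0.015 m and z of pen_tip in the frame of shield_box between 0.095 and 0.112 m and value of joint lid below 0.035 rad), for 0.25 s.
4. the tip passes three quarters of the seam slowly (x of pen_tip in the frame of shield_box between -0.098 and -0.078 m and y of pen_tip in the frame of shield_box between -0.065 and -0.035 m and z of pen_tip in the frame of shield_box between 0.095 and 0.112 m and value of joint lid below 0.035 rad), for 0.25 s.
5. the tip reaches the other end of the seam (x of pen_tip in the frame of shield_box between -0.098 and -0.078 m and y of pen_tip in the frame of shield_box between -0.115 and -0.085 m and z of pen_tip in the frame of shield_box between 0.095 and 0.112 m and value of joint lid below 0.035 rad), for 0.25 s.
6. the pen hangs in the rack again, let go ((horizontal distance between pen_tip and place_a below 0.01 m or horizontal distance between pen_tip and place_b below 0.01 m or horizontal distance between pen_tip and place_c below 0.01 m) and height (world z) of pen_mid below 0.156 m and angle between pen_mid's own z axis and vertical below 0.15 rad and contact force between the fingers and pen below 0.05 N), for 0.3 s.
At the end, for the whole second after the job is handed in: The lid is still at 60 degrees, give or take 5, with the fingers on its handle (at least 0.5 N), and the pen hangs upright in the rack, down to 6 mm, let go. The tip was drawn along the seam in order, within 10 mm sideways and 12 mm above, at most 12 cm/s, lid shut (all of step 6 and value of joint lid between 0.96 and 1.134 rad and velocity of joint lid between -0.06 and 0.06 rad/s and contact force between the fingers and lid_c2 above 0.5 N); the arm keeps its last pose, push and grip.
It fails at once if the pen is pressed on the shield box (over 15 N) (contact force between pen and shield_box above 15 N).
It fails at once if another rack tool is shifted by more than 30 mm (distance of any of trimmer, nut_driver from where it was at the start of the episode above 0.03 m).
It fails at once if a bystander on the bench is shifted by more than 30 mm (distance of any of filter_module, fan, bottle, wrench, attenuator from where it was at the start of the episode above 0.03 m).
It also fails if it takes over 72 s, if anything falls off the work surface, if the arm or the gripper's body presses on something with over 40 N, if the wrist force passes 120 N, or if a joint passes its speed limit or range.

ROBOT

A 6-joint arm with a two-finger parallel gripper is mounted at the origin on the work surface. World frame = base frame: x ahead of the robot, y to its left, z up, the work surface at z = 0. Lengths are in m, angles in rad, forces in N, time in s.
With the tool pointing down it reaches from about 0.25 to 0.775 m from the base axis. Payload 4 kg.
Tool frame: the origin (TCP) lies at the very end of the fingers, on their centre line; the grasp point (between the pads) lies hold_point_z behind it (hold_point_z is the distance from the TCP to the grasp point, in m); z points along the fingers, y is the direction in which the jaws open and shut (so a half turn about z gives the same grasp; the last joint's range is limited). The gripper opens to 94 mm and grips with 3 to 60 N. Pads are 16 mm wide; open, the fingers measure 119 mm over their backs; the gripper's body (75 mm by 177 mm) begins 78 mm behind the grasp point.
Start: joints at [-1.451, 0.087, 1.371, -0, 1.684, -0.103], TCP at [0.122, -0.536, 0.206] pointing down, gripper open.
Joint ranges: [-3.1, 3.1], [-0.76, 2.03], [0.27, 2.55], [-1.08, 4.22], [0.17, 2.65], [-2.57, 2.57]. Speed limits (rad/s): [2.79, 2.79, 3.14, 3.14, 3.14, 3.14].

INTERFACE

Orientations are given as [roll, pitch, yaw] about the fixed x, y, z axes, in that order (R = Rz(yaw) Ry(pitch) Rx(roll)).
In Python, from bench import * gives the robot as it stands.
- The arm moves only by the tool step_arm, never from a script. Its argument "increments" is text: rows parted by semicolons, each of 6 numbers parted by spaces: the shift along the tool's x, y, z in cm, then the turn, a rotation vector about the tool's x, y, z in rad. A call has 1 to 5 rows; each row shifts and turns the commanded pose from where the row before left it, along the tool's axes as they then stand; what a row does not reach is not made up. A row lasts 1/10 s, in which the tool goes at most 50 mm and 8.59 degrees, less where a joint would pass 70% of its speed; a pose out of reach is approached as far as the arm can. A call is refused whole if a number of a shift passes 5 or a number of a turn 0.15, either way. A call with a gripper value outside its range is refused whole. "claw" is the gripper's target within -1 to 1 (shut at 1, half-way at 0, fully open at -1), set as the call begins (left out, the last holds). The fingers move at their own pace and stop on an object; the grip force is fixed at half the most. Time passes only in rows, so rows that do not move let the fingers close. It gives the time, the measured TCP pose, the force and the opening at its end, in the units of the state.
- get_obs(): the state, without advancing time (a new reading comes with each control period).
- snapshot(name): name is "scene" or "top" or "wrist"; returns the picture (384x512x3 uint8, red, green, blue); there is no depth.
- calibration(name): a dict with "camera_matrix" (3x3 intrinsics, pixels), "k1" (the pictures are not rectified: a ray, as slopes to the right and down, at radius r is drawn at 1 + k1 r^2 times it, then the intrinsics apply), "eye" and "orientation" of the camera in the world; the wrist camera has in their place "tool_from_camera" (4x4, takes a point from camera to tool coordinates, whose origin is the TCP and whose axes are the flange's). Camera axes: x right, y up, looking along -z (the intrinsics and any distortion apply to the point x, -y, -z); pixel columns grow to the right and rows downward; lengths in m; the calibration is good to about 2 mm. A picture is of the moment at which its call begins: read the wrist's pose just before it. calibration takes no time and is no camera call.
- close_job(): hands the job in, once; it reports no verdict.
The state is a dict: "time": time; "joint_positions": joint angles; "qvel": joint speeds; "joint_torque": joint torques, N m; "tool_pos": TCP position; "ee_rot": TCP orientation; "wrist_force": force on the tool from outside, world axes, zero at the start; "wrist_torque": the same for the moment, N m; "width": finger opening in m.
Only numpy, scipy, OpenCV 4.12 (cv2) and the standard library are available. Lean on these libraries where they do the work, as an engineer would, in place of code of your own. Each camera call takes 0.05 s, during which the arm holds its last target. There are 200 camera calls.

## Working session

There is one attempt and no reset: what is moved stays moved. The work goes in short steps, Python scripts to look and compute and a tool call to move; the robot and the scene stay as the last step left them, time stands still between calls to the robot, and variables do not carry over. Pictures are saved under pics/ and viewed, about 8 in all and at most 12, crops included, and the job is handed in when it is done.

Besides the shell and the picture viewer there is one more tool, called after "Call:" by a JSON object that holds its "op" and its "data", one argument or row to a line. step_arm: Moves the arm, as the interface text tells. Its arguments: {"type":"object","properties":{"increments":{"type":"string"},"claw":{"type":"number"}},"required":["increments"]}

```bash
mkdir -p pics; ls; cat > h.py <<'E'
from bench import *
import numpy as np, cv2
from scipy.spatial.transform import Rotation as R
def snap(n,f=None):
    o=get_obs(); im=snapshot(n)
    if f: cv2.imwrite('pics/'+f,im[:,:,::-1])
    return im,o
def cam(n,o=None):
    c=calibration(n); K=np.array(c['camera_matrix'])
    if n=='wrist':
        T=np.array(c['tool_from_camera']); A=R.from_euler('xyz',o['ee_rot']).as_matrix()
        return K,c['k1'],A@T[:3,3]+o['tool_pos'],A@T[:3,:3]
    e=np.array(c['orientation']); 
    Rm=e if e.shape==(3,3) else R.from_euler('xyz',e).as_matrix()
    return K,c['k1'],np.array(c['eye']),Rm
def ray(C,uv):
    K,k,e,Rm=C
    p=np.linalg.solve(K,[uv[0],uv[1],1.])[:2]; s=p.copy()
    for _ in range(20): s=p/(1+k*(s@s))
    return e,Rm@np.array([s[0],-s[1],-1])
def onz(C,uv,z):
    e,d=ray(C,uv); return e+d*(z-e[2])/d[2]
def proj(C,P):
    K,k,e,Rm=C; q=Rm.T@(np.array(P)-e); s=np.array([q[0],-q[1]])/-q[2]; s=s*(1+k*(s@s))
    return (K@[s[0],s[1],1])[:2]
E
python3 - <<'E'
from h import *
for n in('scene','top'):
    c=calibration(n);print(n,c)
    im,o=snap(n,n+'.png')
print(calibration('wrist'));print(o)
a=[cv2.imread(f'pics/{n}.png') for n in('scene','top')]
for n,i in zip('st',a): cv2.imwrite(f'pics/{n}2.png',cv2.resize(i,(800,600),interpolation=cv2.INTER_CUBIC))
E
```

```text
pics
scene {'camera_matrix': array([[435.31614332,   0.        , 250.72834324],
       [  0.        , 435.31614332, 190.35488663],
       [  0.        ,   0.        ,   1.        ]]), 'k1': 0.032255101197262305, 'eye': array([ 1.2233104 , -0.7506615 ,  0.75834445]), 'orientation': array([ 0.99462129, -0.01598163,  0.76512425])}
top {'camera_matrix': array([[352.89482028,   0.        , 257.10716266],
       [  0.        , 352.89482028, 188.96459495],
       [  0.        ,   0.        ,   1.        ]]), 'k1': -0.06230481703098365, 'eye': array([ 0.32918478, -0.04982968,  1.23350067]), 'orientation': array([ 0.19410846,  0.00222632, -1.55112355])}
{'camera_matrix': array([[280.54919474,   0.        , 258.12903558],
       [  0.        , 280.54919474, 193.54010615],
       [  0.        ,   0.        ,   1.        ]]), 'k1': -0.06596931701846902, 'tool_from_camera': array([[ 4.88123036e-04,  9.67828231e-01,  2.51611363e-01,
         7.29080452e-02],
       [ 9.99999730e-01, -6.10686652e-04,  4.09031122e-04,
        -6.43364467e-05],
       [ 5.49527568e-04,  2.51611095e-01, -9.67828267e-01,
        -1.79870201e-01],
       [ 0.00000000e+00,  0.00000000e+00,  0.00000000e+00,
         1.00000000e+00]])}
{'time': 0.05, 'joint_positions': array([-1.45109045e+00,  8.79371988e-02,  1.37221653e+00, -4.94299601e-05,
        1.68358159e+00, -1.03103403e-01]), 'qvel': array([ 0.00108665, -0.00063724, -0.00041677, -0.00010636,  0.00174557,
        0.00089908]), 'joint_torque': array([ 1.71728225e-03, -3.41541946e+01, -3.03596020e+01,  7.21404911e-02,
        3.05799558e-02, -9.98575661e-05]), 'tool_pos': array([ 0.12144632, -0.53587622,  0.20433304]), 'ee_rot': array([-3.13945631e+00, -1.71657917e-04,  2.22803587e-01]), 'wrist_force': array([ 0.25306777, -0.39950669,  0.30923442]), 'wrist_torque': array([-0.0087433 ,  0.00433769,  0.03627587]), 'width': 0.09413973749869083}
```

View pics/s2.png

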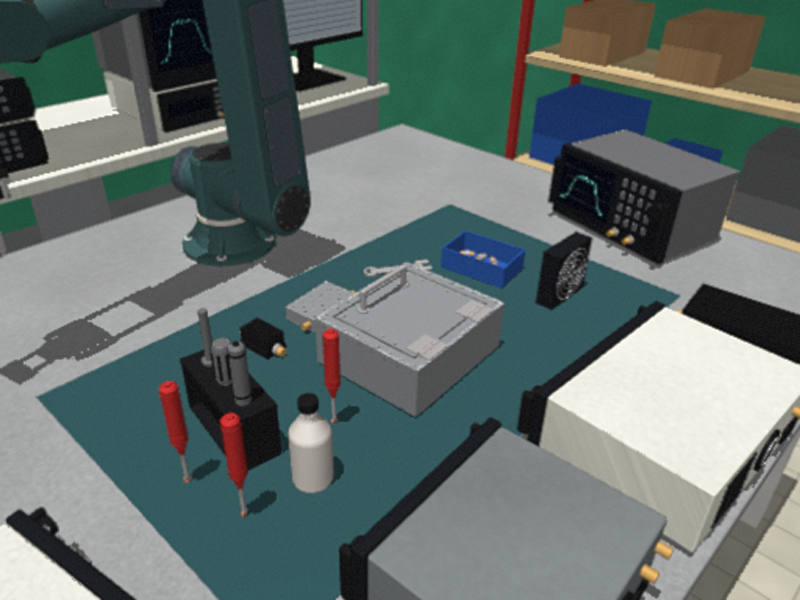

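View pics/t2.png

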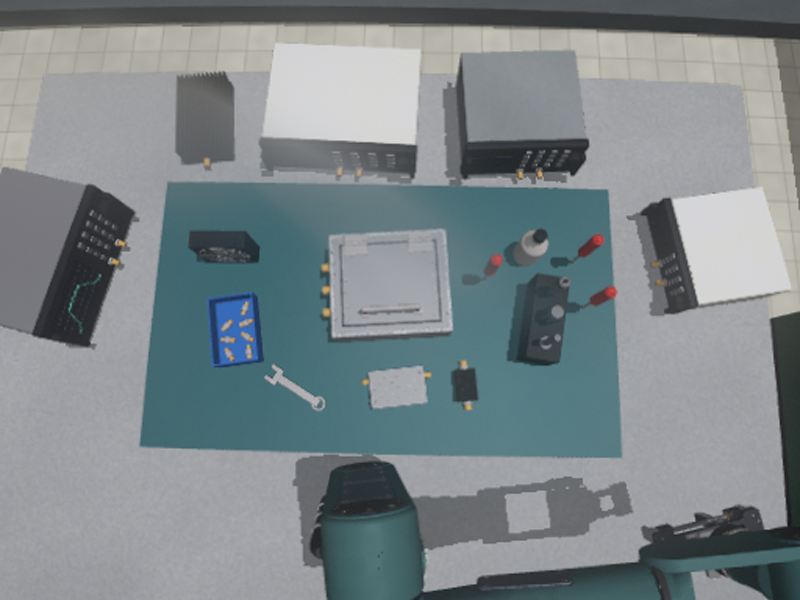

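```bash
python3 -c "
import bench
print([n for n in dir(bench) if n[0]!='_'])
print(getattr(bench,'hold_point_z',None))"
```

```text
['IKError', 'calibration', 'close_job', 'get_obs', 'hold_point_z', 'snapshot']
0.0188
```

```bash
python3 - <<'E'
from h import *
C=cam('top'); s=512/800
for n,p,z in [('boxc1',(330,235),.1),('boxc2',(445,230),.1),('boxc3',(452,335),.1),('boxc4',(332,340),.1),('hndl L',(360,312),.138),('hndl R',(420,309),.138),
 ('rk1',(533,275),.1),('rk2',(570,278),.1),('rk3',(559,364),.1),('rk4',(518,358),.1),('toolA',(547,342),.17),('B',(557,313),.17),('C',(565,283),.2),
 ('red1',(495,260),.18),('red2',(597,241),.18),('red3',(610,292),.18),('bottle',(540,237),.15)]:
    print(n,np.round(onz(C,np.array(p)*s,z),3))
C=cam('scene')
for p in [(.45,-.35,.2)]: print(proj(C,p)/s)
im=cv2.imread('pics/scene.png'); cv2.imwrite('pics/sc.png',cv2.resize(im[180:340,90:290],(800,640))[:600])
E
```

```text
boxc1 [0.681 0.114 0.1  ]
boxc2 [ 0.696 -0.133  0.1  ]
boxc3 [ 0.47  -0.148  0.1  ]
boxc4 [0.455 0.099 0.1  ]
hndl L [0.508 0.04  0.138]
hndl R [ 0.517 -0.081  0.138]
rk1 [ 0.601 -0.32   0.1  ]
rk2 [ 0.596 -0.399  0.1  ]
rk3 [ 0.414 -0.369  0.1  ]
rk4 [ 0.425 -0.284  0.1  ]
toolA [ 0.451 -0.327  0.17 ]
B [ 0.509 -0.349  0.17 ]
C [ 0.562 -0.358  0.2  ]
red1 [ 0.611 -0.226  0.18 ]
red2 [ 0.654 -0.432  0.18 ]
red3 [ 0.551 -0.453  0.18 ]
bottle [ 0.669 -0.325  0.15 ]
[193.18901245 307.81302253]
```

View pics/sc.png

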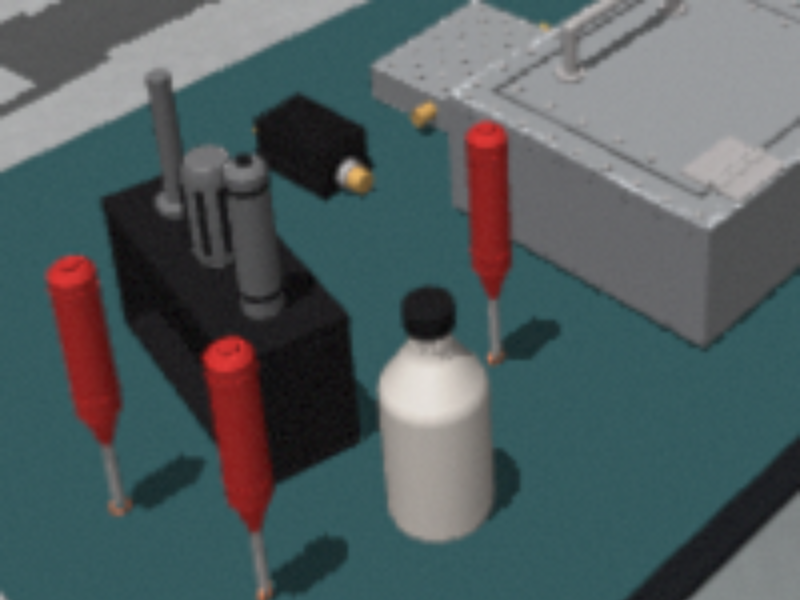

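```bash
cat >> h.py <<'E'
def plan(pos,yaw,n,tilt=None,o=None):
    """rows from measured pose to target (roll pi, yaw) over n rows"""
    o=o or get_obs(); p=np.array(o['tool_pos']); A=R.from_euler('xyz',o['ee_rot']); B=R.from_euler('z',yaw)*R.from_euler('x',np.pi) if tilt is None else tilt
    w=(A.inv()*B).as_rotvec()/n; d=(np.array(pos)-p)/n
    rows=[]
    for i in range(n):
        t=A.inv().apply(d)*100; rows.append(' '.join('%.2f'%x for x in t)+' '+' '.join('%.3f'%x for x in w)); A=A*R.from_rotvec(w)
    for i in range(0,n,5): print('; '.join(rows[i:i+5]))
E
python3 -c "
from h import *
plan((.47,-.345,.36),-.2,10)"
```

```text
3.82 -1.09 -1.55 -0.000 0.000 0.042; 3.77 -1.26 -1.55 -0.000 0.000 0.042; 3.72 -1.41 -1.55 -0.000 0.000 0.042; 3.65 -1.57 -1.55 -0.000 0.000 0.042; 3.58 -1.72 -1.55 -0.000 0.000 0.042
3.51 -1.87 -1.55 -0.000 0.000 0.042; 3.42 -2.02 -1.55 -0.000 0.000 0.042; 3.34 -2.16 -1.55 -0.000 0.000 0.042; 3.24 -2.30 -1.55 -0.000 0.000 0.042; 3.14 -2.43 -1.56 -0.000 0.000 0.042
```

Call:
{"op": "step_arm", "data": {
  "increments": "3.8 -1.1 -3 0 0 0.042; 3.8 -1.3 -3 0 0 0.042; 3.7 -1.4 -3 0 0 0.042; 3.65 -1.6 -3 0 0 0.042; 3.6 -1.7 -3 0 0 0.042"
}}

```text
time: 0.6
tool_pos: [0.2967, -0.4391, 0.3562]
ee_rot: [-3.141, 0.0, 0.011]
wrist_force: [1.3, -0.3, 0.8]
width: 0.094
```

Call:
{"op": "step_arm", "data": {
  "increments": "3.5 -1.9 -0.5 0 0 0.042; 3.4 -2 0 0 0 0.042; 3.3 -2.2 0 0 0 0.042; 3.2 -2.3 0 0 0 0.042; 3.1 -2.4 0 0 0 0.042"
}}

```text
time: 1.1
tool_pos: [0.4694, -0.343, 0.3599]
ee_rot: [-3.141, 0.001, -0.199]
wrist_force: [-0.7, -1.4, -0.7]
width: 0.094
```

```bash
python3 - <<'E'
from h import *
im,o=snap('wrist','w1.png'); print(o['tool_pos'],o['ee_rot'],o['time'])
C=cam('wrist',o)
for p in [(.562,-.358,.2),(.54,-.34,.1),(.45,-.32,.17)]: print(proj(C,p)*1.5)
cv2.imwrite('pics/w1b.png',cv2.resize(im[:,:,::-1],(768,576)))
E
```

```text
[ 0.46936897 -0.3430307   0.3598633 ] [-3.14126521e+00  8.61309051e-04 -1.98864390e-01] 1.1
[382.88461246 153.52195544]
[370.91001323 185.34533561]
[366.82622769 290.34373252]
```

View pics/w1b.png

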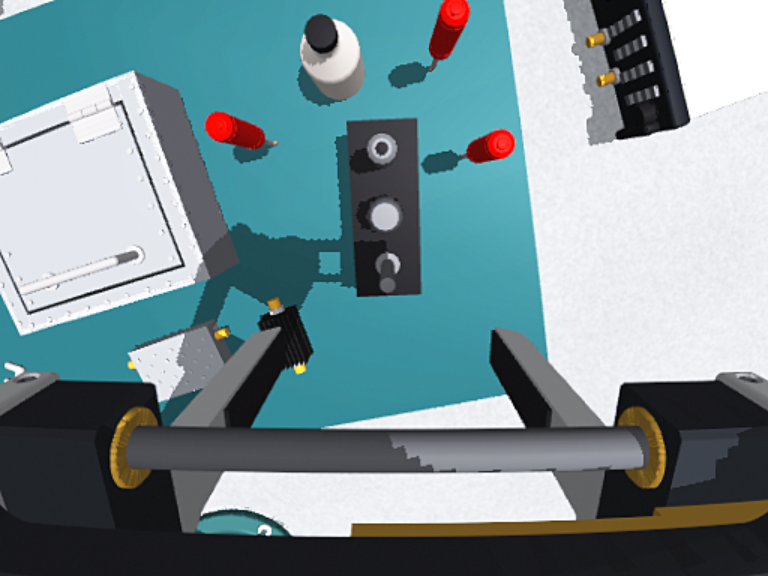

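```bash
python3 - <<'E'
from h import *
im=cv2.imread('pics/w1.png'); o=get_obs(); C=cam('wrist',o)
f=lambda p,z: onz(C,np.array(p)/1.5,z)
k=[f(p,.1) for p in [(347,121),(415,119),(421,294),(357,297)]]
print(np.round(k,3)); c=np.mean(k,0); ax=(k[0]+k[1]-k[2]-k[3])[:2]; y=np.arctan2(ax[1],ax[0]); print('rack',c,y,np.linalg.norm(ax)/2)
for s in(-.055,.055): print(c[:2]+s*np.array([np.cos(y),np.sin(y)]))
print('pen top',f((382,149),.2), 'nut',f((386,216),.17))
print('seam_end',f((186,265),.1),'rear -y corner lid',f((123,101),.1),'front',f((32,312),.1),'hndl',f((135,254),.138))
E
```

```text
[[ 0.611 -0.324  0.1  ]
 [ 0.6   -0.391  0.1  ]
 [ 0.423 -0.365  0.1  ]
 [ 0.433 -0.297  0.1  ]]
rack [ 0.51659797 -0.34432264  0.1       ] -0.14741543238845004 0.17921296096050354
[ 0.4621945  -0.33624412]
[ 0.57100144 -0.35240115]
pen top [ 0.5704401 -0.3533858  0.2      ] nut [ 0.51726695 -0.34590242  0.17      ]
seam_end [ 0.50294939 -0.1225546   0.1       ] rear -y corner lid [ 0.67752883 -0.10709249  0.1       ] front [0.48662888 0.07835971 0.1       ] hndl [ 0.52744219 -0.09456751  0.138     ]
```

```bash
python3 -c "
from h import *
plan((.571,-.353,.265),-.147,5)
C=cam('wrist',get_obs())
for p in [(503,135),(222,120),(448,10)]: print(onz(C,np.array(p)/1.5,.18))"
```

```text
1.95 -0.10 1.87 -0.001 -0.000 -0.009; 1.96 -0.08 1.87 -0.001 -0.000 -0.009; 1.96 -0.07 1.87 -0.001 -0.000 -0.009; 1.96 -0.05 1.87 -0.001 -0.000 -0.009; 1.96 -0.04 1.87 -0.001 -0.000 -0.009
[ 0.56444531 -0.45211387  0.18      ]
[ 0.62044494 -0.23005137  0.18      ]
[ 0.66472244 -0.42352288  0.18      ]
```

Call:
{"op": "step_arm", "data": {
  "increments": "1.95 -0.1 1.9 0 0 -0.01; 1.95 -0.1 1.9 0 0 -0.01; 1.95 -0.05 1.9 0 0 -0.01; 1.95 -0.05 1.9 0 0 -0.01; 1.95 -0.05 1.9 0 0 -0.01"
}}

```text
time: 1.65
tool_pos: [0.5652, -0.3579, 0.2638]
ee_rot: [-3.141, 0.001, -0.147]
wrist_force: [0.4, -1.1, -1.0]
width: 0.094
```

```bash
python3 - <<'E'
from h import *
im,o=snap('wrist','w2.png'); print(o['tool_pos'],o['ee_rot'],o['time'])
C=cam('wrist',o)
print(proj(C,(.571,-.353,.2))*1.5)
cv2.imwrite('pics/w2b.png',cv2.resize(im[:,:,::-1],(768,576)))
E
```

```text
[ 0.56519083 -0.35794772  0.26376979] [-3.14103801e+00  1.27709974e-03 -1.46574539e-01] 1.65
[377.95965948 297.36502943]
```

View pics/w2b.png

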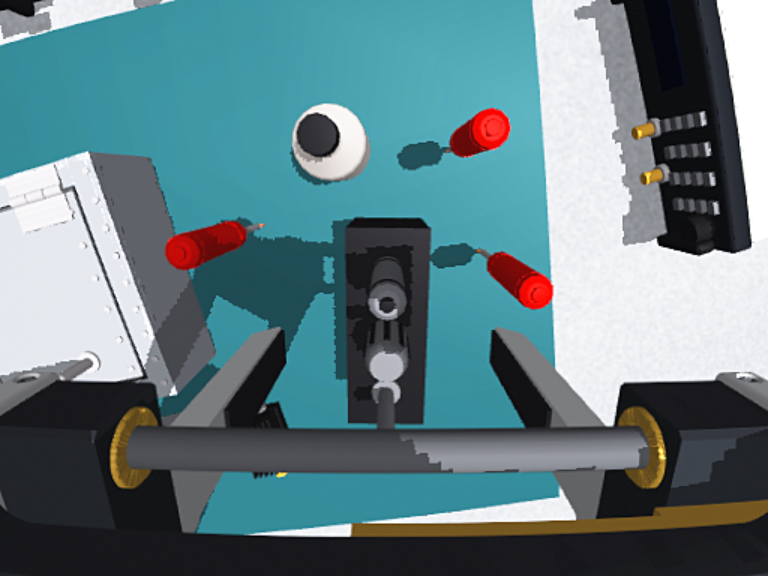

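```bash
python3 - <<'E'
from h import *
o=get_obs();C=cam('wrist',o)
P=onz(C,np.array((386,303))/1.5,.2);print(P)
plan((.570,-.355,.136),-.147,5)
E
```

```text
[ 0.56953053 -0.35630849  0.2       ]
0.08 -0.04 2.44 -0.001 0.001 0.000; 0.07 -0.04 2.44 -0.001 0.001 0.000; 0.07 -0.04 2.44 -0.001 0.001 0.000; 0.07 -0.05 2.44 -0.001 0.001 0.000; 0.07 -0.05 2.44 -0.001 0.001 0.000
```

Call:
{"op": "step_arm", "data": {
  "increments": "0.2 -0.1 0.4 0 0 0; 0.2 -0.1 3 0 0 0; 0 0 3.1 0 0 0; 0 0 3.1 0 0 0; 0 0 3.1 0 0 0"
}}

```text
time: 2.2
tool_pos: [0.5685, -0.357, 0.1392]
ee_rot: [3.14, -0.002, -0.148]
wrist_force: [-0.5, -0.1, -0.3]
width: 0.0939
```

Call:
{"op": "step_arm", "data": {
  "increments": "0 0 0 0 0 0; 0 0 0 0 0 0; 0 0 0 0 0 0; 0 0 0 0 0 0; 0 0 0 0 0 0",
  "claw": 1
}}

```text
time: 2.7
tool_pos: [0.5697, -0.3571, 0.1407]
ee_rot: [3.14, -0.003, -0.147]
wrist_force: [-0.4, 0.2, 0.8]
width: 0.0576
```

Call:
{"op": "step_arm", "data": {
  "increments": "0 0 0 0 0 0; 0 0 0 0 0 0; 0 0 0 0 0 0; 0 0 0 0 0 0; 0 0 0 0 0 0"
}}

```text
time: 3.2
tool_pos: [0.5689, -0.3569, 0.1383]
ee_rot: [3.141, 0.0, -0.147]
wrist_force: [-0.8, -1.4, -0.2]
width: 0.0232
```

Call:
{"op": "step_arm", "data": {
  "increments": "0 0 0 0 0 0; 0 0 0 0 0 0; 0 0 0 0 0 0; 0 0 0 0 0 0"
}}

```text
time: 3.6
tool_pos: [0.5689, -0.3569, 0.1383]
ee_rot: [3.141, 0.0, -0.147]
wrist_force: [-0.8, -2.1, -0.8]
width: 0.0235
```

Call:
{"op": "step_arm", "data": {
  "increments": "0 0 -2.5 0 0 0; 0 0 -3.2 0 0 0; 0 0 -3.2 0 0 0; 0 0 -3.2 0 0 0; 0 0 -3.2 0 0 0"
}}

```text
time: 4.1
tool_pos: [0.5689, -0.3556, 0.2924]
ee_rot: [-3.14, 0.001, -0.146]
wrist_force: [0.0, 0.1, -1.0]
width: 0.0234
```

```bash
python3 - <<'E'
from h import *
plan((.46,.0,.30),.081,10)
E
```

```text
-1.60 -3.36 -0.07 -0.000 0.000 -0.023; -1.52 -3.39 -0.07 -0.000 0.000 -0.023; -1.44 -3.43 -0.07 -0.000 0.000 -0.023; -1.36 -3.46 -0.07 -0.000 0.000 -0.023; -1.28 -3.49 -0.07 -0.000 0.000 -0.023
-1.20 -3.52 -0.07 -0.000 0.000 -0.023; -1.12 -3.54 -0.07 -0.000 0.000 -0.023; -1.04 -3.57 -0.07 -0.000 0.000 -0.023; -0.96 -3.59 -0.07 -0.000 0.000 -0.023; -0.88 -3.61 -0.08 -0.000 0.000 -0.023
```

Call:
{"op": "step_arm", "data": {
  "increments": "-1.6 -3.4 -0.1 0 0 -0.023; -1.5 -3.4 -0.1 0 0 -0.023; -1.4 -3.4 -0.1 0 0 -0.023; -1.4 -3.5 -0.1 0 0 -0.023; -1.3 -3.5 -0.1 0 0 -0.023"
}}

```text
time: 4.6
tool_pos: [0.5139, -0.1759, 0.2961]
ee_rot: [-3.14, 0.001, -0.031]
wrist_force: [0.0, 0.9, -1.6]
width: 0.0236
```

Call:
{"op": "step_arm", "data": {
  "increments": "-1.2 -3.5 -0.1 0 0 -0.023; -1.1 -3.5 -0.1 0 0 -0.023; -1 -3.6 -0.1 0 0 -0.023; -1 -3.6 -0.1 0 0 -0.023; -0.9 -3.6 -0.1 0 0 -0.023"
}}

```text
time: 5.1
tool_pos: [0.4591, 0.0013, 0.3013]
ee_rot: [-3.14, 0.001, 0.084]
wrist_force: [0.0, -0.3, -1.8]
width: 0.0235
```

```bash
python3 - <<'E'
from h import *
im,o=snap('wrist','w3.png'); print(o['tool_pos'],o['ee_rot'],o['time'])
C=cam('wrist',o)
for p in [(.4866,.078,.1),(.503,-.1225,.1)]: print(proj(C,p)*1.5)
cv2.imwrite('pics/w3b.png',cv2.resize(im[:,:,::-1],(768,576)))
E
```

```text
[0.45909731 0.00131382 0.30129072] [-3.14022474e+00  5.05400869e-04  8.43263750e-02] 5.1
[305.79317981 225.78684604]
[527.74525083 226.86494826]
```

View pics/w3b.png

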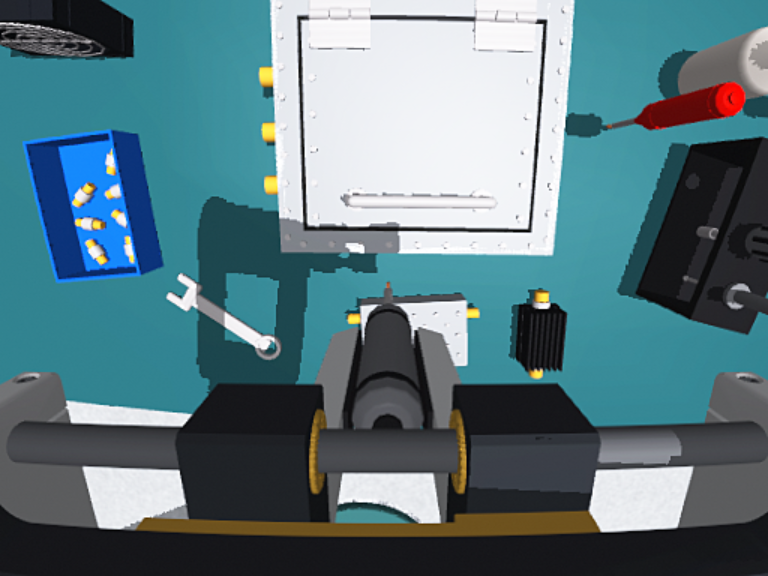

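```bash
python3 - <<'E'
from h import *
o=get_obs();C=cam('wrist',o)
f=lambda p,z: onz(C,np.array(p)/1.5,z)
a,b=f((306,229.5),.1),f((532,231),.1); print(a,b,np.linalg.norm(a-b),np.arctan2(a[0]-b[0],-(a[1]-b[1])))
print('handle',f((347,201),.138),f((495,202),.138))
print('rear lid',f((301,17),.1),f((544,20),.1))
print('tip pred',proj(C,(.46,.003,.183))*1.5, f((388,283),.183), 'TCPz-.118')
E
```

```text
[0.48111092 0.08381696 0.1       ] [ 0.49899861 -0.12118946  0.1       ] 0.20578532424376364 -3.054558799083479
handle [0.51185235 0.04473437 0.138     ] [ 0.52225111 -0.07399701  0.138     ]
rear lid [0.65703184 0.09742155 0.1       ] [ 0.67418212 -0.10335454  0.1       ]
tip pred [392.95565206 281.03391005] [0.45819273 0.00646841 0.183     ] TCPz-.118
```

```bash
python3 - <<'E'
from h import *
plan((.482,.078,.245),.088,5)
E
```

```text
0.62 -1.38 1.15 -0.001 -0.000 0.001; 0.62 -1.38 1.15 -0.001 -0.000 0.001; 0.62 -1.38 1.15 -0.001 -0.000 0.001; 0.61 -1.39 1.15 -0.001 -0.000 0.001; 0.61 -1.39 1.15 -0.001 -0.000 0.001
```

Call:
{"op": "step_arm", "data": {
  "increments": "0.6 -1.7 1.1 0 0 -0.004; 0.6 -1.7 1.1 0 0 0; 0.6 -1.7 1.2 0 0 0; 0.6 -1.7 1.2 0 0 0; 0.6 0 1.1 0 0 0"
}}

```text
time: 5.65
tool_pos: [0.4839, 0.0715, 0.2436]
ee_rot: [-3.14, 0.001, 0.09]
wrist_force: [-0.1, -0.5, -1.3]
width: 0.0237
```

Call:
{"op": "step_arm", "data": {
  "increments": "0 0 0 0 0 0; 0 0 0 0 0 0"
}}

```text
time: 5.85
tool_pos: [0.4842, 0.069, 0.2442]
ee_rot: [3.141, 0.001, 0.086]
wrist_force: [-0.4, -0.6, 0.4]
width: 0.0235
```

```bash
python3 - <<'E'
from h import *
im,o=snap('wrist','w4.png'); print(o['tool_pos'],o['ee_rot'],o['time'])
cv2.imwrite('pics/w4b.png',cv2.resize(im[130:230,190:330,::-1],(784,560),interpolation=cv2.INTER_CUBIC))
plan((.482,.078,.2245),.088,3)
E
```

```text
[0.48415977 0.06900079 0.24421104] [3.14135379e+00 1.01640041e-03 8.61209352e-02] 5.85
-0.05 -0.31 0.68 0.000 -0.000 -0.001; -0.05 -0.31 0.68 0.000 -0.000 -0.001; -0.05 -0.31 0.68 0.000 -0.000 -0.001
```

View pics/w4b.png

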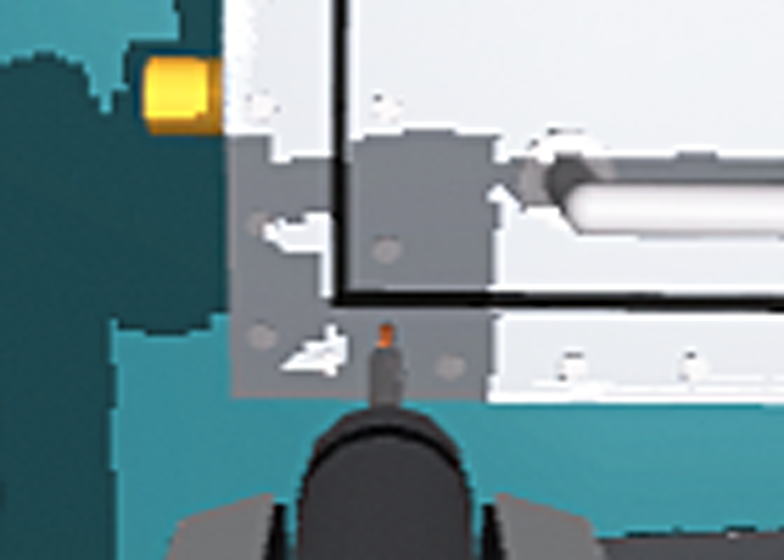

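```bash
python3 - <<'E'
from h import *
o=get_obs();C=cam('wrist',o)
c=lambda u,v:(190+u/5.6-.4,130+v/5.6-.4)
s=onz(C,c(340,298),.1); print('start',s)
t=onz(C,c(386,324),.1257); print('tip',t)
print('delta',s-t)
E
```

```text
start [0.48520696 0.07843962 0.1       ]
tip [0.48647499 0.06881401 0.1257    ]
delta [-0.00126803  0.00962561 -0.0257    ]
```

Call:
{"op": "step_arm", "data": {
  "increments": "0 -0.3 0 0 0 0; 0 -0.3 0.4 0 0 0; 0 -0.3 0.5 0 0 0; 0 0 0.5 0 0 0; 0 0 0.5 0 0 0"
}}

```text
time: 6.4
tool_pos: [0.4833, 0.0787, 0.2247]
ee_rot: [3.141, 0.001, 0.087]
wrist_force: [-0.5, -0.5, -1.8]
width: 0.0237
```

Call:
{"op": "step_arm", "data": {
  "increments": "0 0 0 0 0 0; 0 0 0 0 0 0; 0 0 0 0 0 0; 0 0 0 0 0 0"
}}

```text
time: 6.8
tool_pos: [0.4837, 0.0786, 0.2257]
ee_rot: [3.141, -0.001, 0.087]
wrist_force: [1.1, -0.1, -0.7]
width: 0.0236
```

```bash
python3 - <<'E'
from h import *
im,o=snap('wrist'); s,_=snap('scene'); print(o['tool_pos'],o['ee_rot'],o['time'])
a=cv2.resize(im[130:230,200:300,::-1],(400,400),interpolation=cv2.INTER_CUBIC)
uv=proj(cam('scene'),(.482,.08,.12)).astype(int);print(uv)
b=cv2.resize(s[uv[1]-50:uv[1]+50,uv[0]-50:uv[0]+50,::-1],(400,400),interpolation=cv2.INTER_CUBIC)
cv2.imwrite('pics/w5.png',np.hstack([a,b]))
E
```

```text
[0.48366111 0.07857216 0.22567634] [ 3.14145944e+00 -5.91893634e-04  8.67607326e-02] 6.8
[261 166]
```

View pics/w5.png

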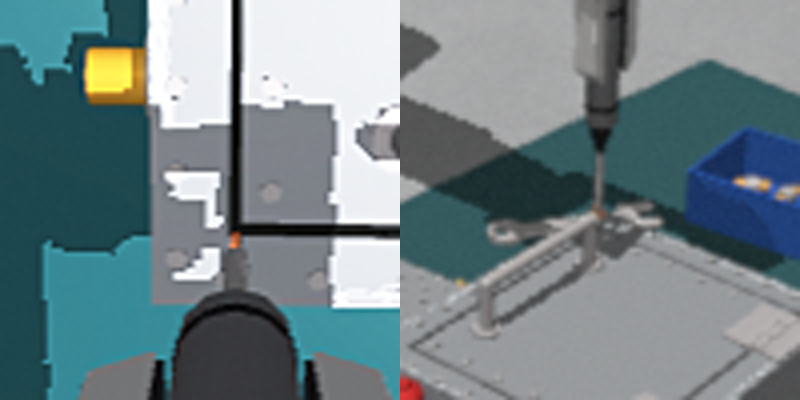

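Call:
{"op": "step_arm", "data": {
  "increments": "0 0.5 0 0 0 0; 0 0.5 0 0 0 0; 0 0.5 0 0 0 0; 0 0.5 0 0 0 0; 0 0.5 0 0 0 0"
}}

```text
time: 7.4
tool_pos: [0.4857, 0.0531, 0.2253]
ee_rot: [3.141, 0.0, 0.086]
wrist_force: [0.4, -0.4, -1.3]
width: 0.0238
```

Call:
{"op": "step_arm", "data": {
  "increments": "0 0.5 0 0 0 0; 0 0.5 0 0 0 0; 0 0.5 0 0 0 0; 0 0.5 0 0 0 0; 0 0.5 0 0 0 0"
}}

```text
time: 7.9
tool_pos: [0.4879, 0.0284, 0.2254]
ee_rot: [3.142, 0.0, 0.087]
wrist_force: [0.6, 0.4, -1.0]
width: 0.0237
```

Call:
{"op": "step_arm", "data": {
  "increments": "0 0.5 0 0 0 0; 0 0.5 0 0 0 0; 0 0.5 0 0 0 0; 0 0.5 0 0 0 0; 0 0.5 0 0 0 0"
}}

```text
time: 8.4
tool_pos: [0.49, 0.0035, 0.2254]
ee_rot: [3.141, -0.0, 0.087]
wrist_force: [0.2, 0.1, -0.4]
width: 0.0234
```

Call:
{"op": "step_arm", "data": {
  "increments": "0 0.5 0 0 0 0; 0 0.5 0 0 0 0; 0 0.5 0 0 0 0; 0 0.5 0 0 0 0; 0 0.5 0 0 0 0"
}}

```text
time: 8.9
tool_pos: [0.4922, -0.0214, 0.2254]
ee_rot: [3.141, 0.0, 0.087]
wrist_force: [0.1, -0.3, 0.1]
width: 0.0234
```

Call:
{"op": "step_arm", "data": {
  "increments": "0 0.5 0 0 0 0; 0 0.5 0 0 0 0; 0 0.5 0 0 0 0; 0 0.5 0 0 0 0; 0 0.5 0 0 0 0"
}}

```text
time: 9.4
tool_pos: [0.4944, -0.0463, 0.2254]
ee_rot: [3.142, -0.0, 0.087]
wrist_force: [-0.2, -0.3, -1.5]
width: 0.0238
```

Call:
{"op": "step_arm", "data": {
  "increments": "0 0.5 0 0 0 0; 0 0.5 0 0 0 0; 0 0.5 0 0 0 0; 0 0.5 0 0 0 0; 0 0.5 0 0 0 0"
}}

```text
time: 9.9
tool_pos: [0.4965, -0.0713, 0.2254]
ee_rot: [3.141, 0.0, 0.087]
wrist_force: [0.1, 0.7, -1.3]
width: 0.0234
```

Call:
{"op": "step_arm", "data": {
  "increments": "0 0.5 0 0 0 0; 0 0.5 0 0 0 0; 0 0.5 0 0 0 0; 0 0.5 0 0 0 0; 0 0.5 0 0 0 0"
}}

```text
time: 10.4
tool_pos: [0.4987, -0.0962, 0.2254]
ee_rot: [3.141, 0.0, 0.087]
wrist_force: [0.1, -1.1, -1.3]
width: 0.0235
```

Call:
{"op": "step_arm", "data": {
  "increments": "0 0.5 0 0 0 0; 0 0.5 0 0 0 0; 0 0.5 0 0 0 0; 0 0.5 0 0 0 0; 0 0.5 0 0 0 0"
}}

```text
time: 10.9
tool_pos: [0.5009, -0.1211, 0.2254]
ee_rot: [3.141, -0.0, 0.087]
wrist_force: [0.2, 0.7, -2.2]
width: 0.0237
```

Call:
{"op": "step_arm", "data": {
  "increments": "0 0 0 0 0 0; 0 0 0 0 0 0; 0 0 0 0 0 0; 0 0 0 0 0 0; 0 0 0 0 0 0"
}}

```text
time: 11.4
tool_pos: [0.5009, -0.1205, 0.2254]
ee_rot: [3.141, -0.0, 0.087]
wrist_force: [0.4, -0.1, -0.7]
width: 0.0235
```

```bash
python3 - <<'E'
from h import *
im,o=snap('wrist'); print(o['tool_pos'],o['ee_rot'],o['time'])
cv2.imwrite('pics/w6.png',cv2.resize(im[130:230,200:320,::-1],(480,400),interpolation=cv2.INTER_CUBIC))
E
```

```text
[ 0.50085534 -0.12048562  0.2254427 ] [ 3.14149796e+00 -9.03327122e-05  8.71045556e-02] 11.4
```

View pics/w6.png

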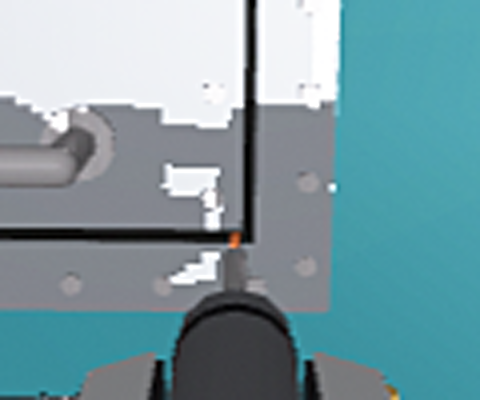

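Call:
{"op": "step_arm", "data": {
  "increments": "0 0.3 0 0 0 0; 0 0 -1 0 0 0; 0 0 -2 0 0 0; 0 0 -2.3 0 0 0; 0 0 -2.3 0 0 0"
}}

```text
time: 11.95
tool_pos: [0.5011, -0.1237, 0.303]
ee_rot: [3.141, -0.0, 0.087]
wrist_force: [0.7, -0.1, -0.4]
width: 0.0236
```

```bash
python3 - <<'E'
from h import *
plan((.569,-.357,.292),-.147,10)
E
```

```text
0.47 2.38 0.11 0.000 -0.000 0.023; 0.53 2.37 0.11 0.000 -0.000 0.023; 0.59 2.36 0.11 0.000 -0.000 0.023; 0.64 2.34 0.11 0.000 -0.000 0.023; 0.70 2.33 0.11 0.000 -0.000 0.023
0.75 2.31 0.11 0.000 -0.000 0.023; 0.80 2.29 0.11 0.000 -0.000 0.023; 0.86 2.27 0.11 0.000 -0.000 0.023; 0.91 2.25 0.11 0.000 -0.000 0.023; 0.96 2.23 0.11 0.000 -0.000 0.023
```

Call:
{"op": "step_arm", "data": {
  "increments": "0.5 2.4 0.1 0 0 0.023; 0.5 2.4 0.1 0 0 0.023; 0.6 2.4 0.1 0 0 0.023; 0.6 2.3 0.1 0 0 0.023; 0.7 2.3 0.1 0 0 0.023"
}}

```text
time: 12.45
tool_pos: [0.5352, -0.2415, 0.2973]
ee_rot: [3.141, -0.001, -0.029]
wrist_force: [-0.2, 0.2, -0.9]
width: 0.0236
```

Call:
{"op": "step_arm", "data": {
  "increments": "0.75 2.3 0.1 0 0 0.024; 0.8 2.3 0.1 0 0 0.024; 0.9 2.3 0.1 0 0 0.024; 0.9 2.2 0.1 0 0 0.023; 0.95 2.2 0.1 0 0 0.024"
}}

```text
time: 12.95
tool_pos: [0.5696, -0.3575, 0.2921]
ee_rot: [3.141, -0.001, -0.148]
wrist_force: [-0.3, -0.8, -0.7]
width: 0.0234
```

Call:
{"op": "step_arm", "data": {
  "increments": "0 0 0 0 0 0; 0 0 0 0 0 0; 0 0 0 0 0 0"
}}

```text
time: 13.25
tool_pos: [0.5693, -0.3556, 0.2922]
ee_rot: [3.142, -0.001, -0.146]
wrist_force: [-0.1, -0.2, -1.4]
width: 0.024
```

```bash
python3 - <<'E'
from h import *
o=get_obs(); print(o['tool_pos'],o['ee_rot'],o['time'])
plan((.569,-.357,.235),-.147,2)
E
```

```text
[ 0.56932695 -0.35562367  0.29218114] [ 3.14155130e+00 -6.58342056e-04 -1.46278853e-01] 13.25
-0.01 0.07 2.86 0.000 -0.000 0.000; -0.01 0.07 2.86 0.000 -0.000 0.000
```

Call:
{"op": "step_arm", "data": {
  "increments": "0 0 1.8 0 0 0; 0 0 1.8 0 0 0; 0 0 1.8 0 0 0; 0 0 0.5 0 0 0; 0 0 0 0 0 0"
}}

```text
time: 13.75
tool_pos: [0.569, -0.3553, 0.2321]
ee_rot: [-3.141, 0.001, -0.146]
wrist_force: [0.2, -0.2, -0.6]
width: 0.0234
```

```bash
python3 - <<'E'
from h import *
im,o=snap('wrist'); print(o['tool_pos'],o['ee_rot'],o['time'],o['wrist_force'])
cv2.imwrite('pics/w7.png',cv2.resize(im[130:230,200:320,::-1],(720,600),interpolation=cv2.INTER_CUBIC))
E
```

```text
[ 0.56901959 -0.35531384  0.23209441] [-3.14085895e+00  1.14579030e-03 -1.46163219e-01] 13.75 [ 0.18548473 -0.17472578 -0.61102652]
```

View pics/w7.png

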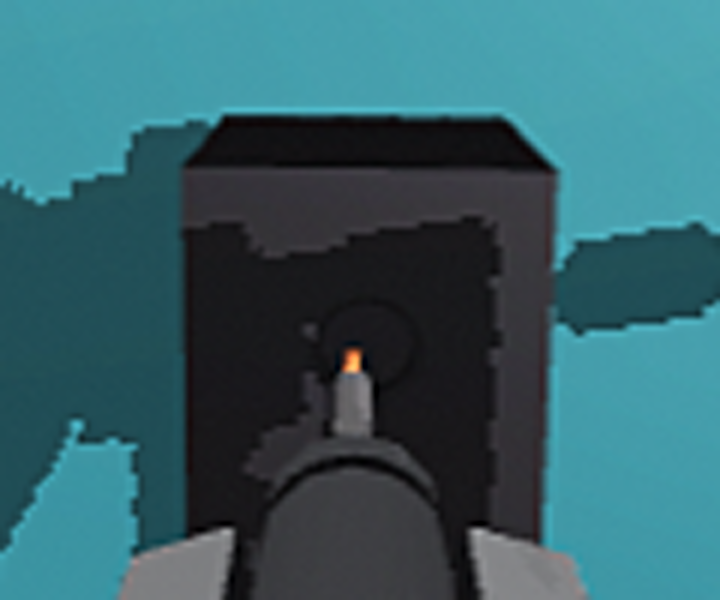

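Call:
{"op": "step_arm", "data": {
  "increments": "0 0.25 0.4 0 0 0; 0 0 1.5 0 0 0; 0 0 1.5 0 0 0; 0 0 1.5 0 0 0; 0 0 0 0 0 0"
}}

```text
time: 14.3
tool_pos: [0.5673, -0.3577, 0.1785]
ee_rot: [-3.138, 0.007, -0.147]
wrist_force: [-1.2, 0.7, -0.9]
width: 0.024
```

Call:
{"op": "step_arm", "data": {
  "increments": "0 0 1 0 0 0; 0 0 1 0 0 0; 0 0 1 0 0 0; 0 0 0.6 0 0 0; 0 0 0 0 0 0"
}}

```text
time: 14.8
tool_pos: [0.5683, -0.3584, 0.1457]
ee_rot: [-3.14, 0.002, -0.147]
wrist_force: [0.4, 0.3, -0.6]
width: 0.0234
```

Call:
{"op": "step_arm", "data": {
  "increments": "0 0 0.3 0 0 0; 0 0 0.3 0 0 0; 0 0 0 0 0 0"
}}

```text
time: 15.1
tool_pos: [0.5689, -0.3589, 0.1412]
ee_rot: [3.141, 0.0, -0.147]
wrist_force: [-0.1, -0.2, -1.6]
width: 0.0234
```

Call:
{"op": "step_arm", "data": {
  "increments": "0 0 0.1 0 0 0; 0 0 0 0 0 0; 0 0 0 0 0 0; 0 0 0 0 0 0; 0 0 0 0 0 0",
  "claw": -0.3
}}

```text
time: 15.6
tool_pos: [0.569, -0.359, 0.1407]
ee_rot: [3.141, -0.0, -0.147]
wrist_force: [0.8, 0.2, 0.2]
width: 0.0593
```

Call:
{"op": "step_arm", "data": {
  "increments": "0 0 0 0 0 0; 0 0 0 0 0 0; 0 0 -2 0 0 0; 0 0 -2.5 0 0 0; 0 0 -2.5 0 0 0"
}}

```text
time: 16.1
tool_pos: [0.5687, -0.3587, 0.2107]
ee_rot: [-3.141, 0.001, -0.147]
wrist_force: [-0.3, -0.3, 0.4]
width: 0.061
```

Call:
{"op": "step_arm", "data": {
  "increments": "0 0 -3 0 0 0; 0 0 -3 0 0 0; 0 0 -3 0 0 0; -1 0 -3 0 0 0; -1 0 -1 0 0 0"
}}

```text
time: 16.6
tool_pos: [0.5495, -0.3563, 0.3445]
ee_rot: [3.138, -0.006, -0.147]
wrist_force: [0.3, -0.1, 0.9]
width: 0.0615
```

```bash
python3 - <<'E'
from h import *
im,o=snap('wrist'); s,_=snap('scene');print(o['tool_pos'],o['ee_rot'],o['time'],o['width'])
uv=proj(cam('wrist',o),(.5705,-.3545,.2)); print(uv)
u,v=uv.astype(int)
a=cv2.resize(im[v-40:v+60,u-50:u+50,::-1],(400,400)); b=cv2.resize(s[190:310,110:230,::-1],(400,400))
cv2.imwrite('pics/w8.png',np.hstack([a,b]))
# handle (mid): from w3: ~(.5165,-.016,.138)
plan((.5165,-.016,.26),.088-np.pi/2,20)
E
```

```text
[ 0.54948447 -0.35629581  0.34445298] [ 3.13835794 -0.00557532 -0.14688115] 16.6 0.06145969208846358
[253.74054357 167.64085551]
-0.41 -1.66 0.41 -0.000 -0.000 0.067; -0.52 -1.63 0.41 -0.000 -0.000 0.067; -0.63 -1.59 0.41 -0.000 -0.000 0.067; -0.73 -1.55 0.41 -0.000 -0.000 0.067; -0.83 -1.49 0.41 -0.000 -0.000 0.067
-0.93 -1.43 0.41 -0.000 -0.000 0.067; -1.03 -1.37 0.41 -0.000 -0.000 0.067; -1.11 -1.30 0.41 -0.000 -0.000 0.067; -1.20 -1.22 0.41 -0.000 -0.000 0.067; -1.28 -1.14 0.41 -0.000 -0.000 0.067
-1.35 -1.05 0.41 -0.000 -0.000 0.067; -1.42 -0.96 0.41 -0.000 -0.000 0.067; -1.48 -0.86 0.41 -0.000 -0.000 0.067; -1.53 -0.76 0.41 -0.000 -0.000 0.067; -1.58 -0.66 0.41 -0.000 -0.000 0.067
-1.62 -0.55 0.41 -0.000 -0.000 0.067; -1.65 -0.44 0.42 -0.000 -0.000 0.067; -1.68 -0.33 0.42 -0.000 -0.000 0.067; -1.70 -0.22 0.42 -0.000 -0.000 0.067; -1.71 -0.10 0.42 -0.000 -0.000 0.067
```

View pics/w8.png

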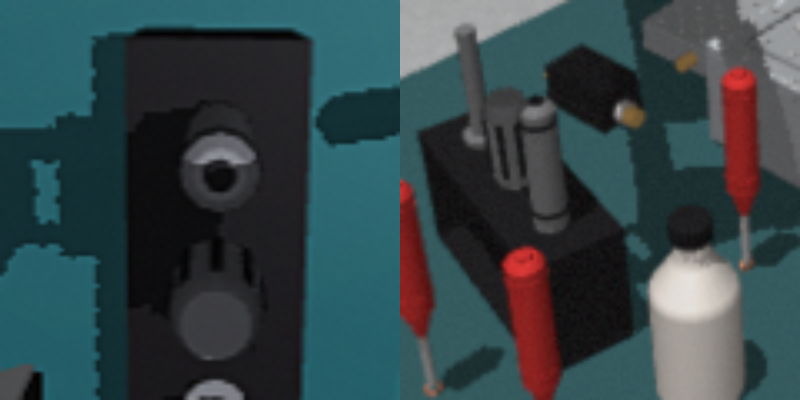

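```bash
python3 - <<'E'
from h import *
plan((.518,-.02,.25),.087+np.pi/2,20)
E
```

```text
-0.40 -1.64 0.46 0.000 -0.000 -0.090; -0.25 -1.67 0.46 0.000 -0.000 -0.090; -0.10 -1.69 0.46 0.000 -0.000 -0.090; 0.05 -1.69 0.46 0.000 -0.000 -0.090; 0.20 -1.68 0.46 0.000 -0.000 -0.090
0.35 -1.65 0.46 0.000 -0.000 -0.090; 0.50 -1.61 0.46 0.000 -0.000 -0.090; 0.65 -1.56 0.46 0.000 -0.000 -0.090; 0.78 -1.50 0.46 0.000 -0.000 -0.090; 0.92 -1.42 0.46 0.000 -0.000 -0.090
1.04 -1.33 0.47 0.000 -0.000 -0.090; 1.16 -1.23 0.47 0.000 -0.000 -0.090; 1.26 -1.12 0.47 0.000 -0.000 -0.090; 1.36 -1.00 0.47 0.000 -0.000 -0.090; 1.44 -0.88 0.47 0.000 -0.000 -0.090
1.52 -0.74 0.47 0.000 -0.000 -0.090; 1.58 -0.60 0.47 0.000 -0.000 -0.090; 1.62 -0.46 0.47 0.000 -0.000 -0.090; 1.66 -0.31 0.47 0.000 -0.000 -0.090; 1.68 -0.16 0.47 0.000 -0.000 -0.090
```

Call:
{"op": "step_arm", "data": {
  "increments": "-0.4 -1.65 0.3 0 0 -0.09; -0.25 -1.65 0.3 0 0 -0.09; -0.1 -1.7 0.3 0 0 -0.09; 0.05 -1.7 0.3 0 0 -0.09; 0.2 -1.7 0.3 0 0 -0.09"
}}

```text
time: 17.2
tool_pos: [0.5407, -0.2705, 0.3223]
ee_rot: [-3.138, 0.003, 0.306]
wrist_force: [0.5, -0.4, 0.1]
width: 0.0613
```

Call:
{"op": "step_arm", "data": {
  "increments": "0.35 -1.65 0.4 0 0 -0.09; 0.5 -1.6 0.4 0 0 -0.09; 0.65 -1.55 0.4 0 0 -0.09; 0.8 -1.5 0.4 0 0 -0.09; 0.9 -1.4 0.4 0 0 -0.09"
}}

```text
time: 17.7
tool_pos: [0.5331, -0.1866, 0.3023]
ee_rot: [-3.138, 0.001, 0.757]
wrist_force: [-0.5, 0.6, 0.5]
width: 0.061
```

Call:
{"op": "step_arm", "data": {
  "increments": "1.05 -1.35 0.5 0 0 -0.09; 1.15 -1.25 0.5 0 0 -0.09; 1.25 -1.1 0.5 0 0 -0.09; 1.35 -1 0.5 0 0 -0.09; 1.45 -0.9 0.5 0 0 -0.09"
}}

```text
time: 18.2
tool_pos: [0.5251, -0.1025, 0.2773]
ee_rot: [-3.137, 0.0, 1.206]
wrist_force: [-0.2, 0.0, -0.4]
width: 0.0613
```

Call:
{"op": "step_arm", "data": {
  "increments": "1.5 -0.75 0.6 0 0 -0.09; 1.6 -0.6 0.6 0 0 -0.09; 1.6 -0.45 0.6 0 0 -0.09; 1.65 -0.3 0.6 0 0 -0.09; 1.7 -0.15 0.6 0 0 -0.09"
}}

```text
time: 18.7
tool_pos: [0.5177, -0.0186, 0.2473]
ee_rot: [-3.138, -0.001, 1.656]
wrist_force: [0.6, -0.7, 0.1]
width: 0.0614
```

```bash
python3 - <<'E'
from h import *
im,o=snap('wrist','w9.png');print(o['tool_pos'],o['ee_rot'],o['time'],o['width'],o['joint_positions'])
C=cam('wrist',o); print(proj(C,(.518,-.02,.138)),proj(C,(.5135,.035,.138)))
plan((.518,-.02,.119),.087+np.pi/2,5)
cv2.imwrite('pics/w9b.png',cv2.resize(im[:,:,::-1],(768,576)))
E
```

```text
[ 0.51772459 -0.0186021   0.24731937] [-3.13762000e+00 -9.70884542e-04  1.65643542e+00] 18.7 0.06140614132117509 [-1.45411672e-01  1.46087769e-02  1.36443107e+00  3.60291567e-05
  1.76664222e+00 -2.31045754e-01]
[258.67505409 193.0691322 ] [258.94403014 140.54074112]
-0.09 0.03 2.55 -0.001 -0.001 0.001; -0.09 0.02 2.55 -0.001 -0.001 0.001; -0.08 0.02 2.55 -0.001 -0.001 0.001; -0.08 0.02 2.55 -0.001 -0.001 0.001; -0.08 0.02 2.55 -0.001 -0.001 0.001
```

View pics/w9b.png

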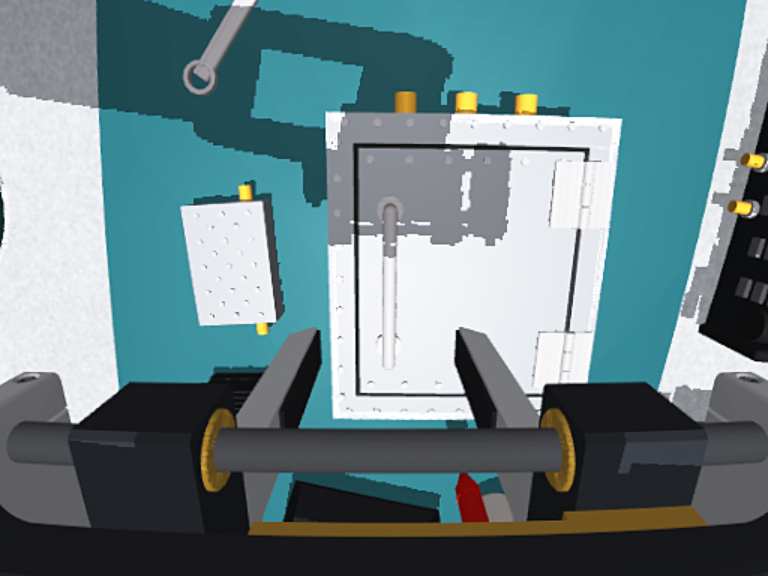

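Call:
{"op": "step_arm", "data": {
  "increments": "0 0 2.5 0 0 0; 0 0 3 0 0 0; 0 0 3 0 0 0; 0 0 3 0 0 0; 0 0 1.4 0 0 0"
}}

```text
time: 19.25
tool_pos: [0.5159, -0.0194, 0.1164]
ee_rot: [-3.134, -0.002, 1.651]
wrist_force: [0.4, -0.1, -0.1]
width: 0.0609
```

Call:
{"op": "step_arm", "data": {
  "increments": "0 0 0 0 0 0; 0 0 0 0 0 0; 0 0 0 0 0 0; 0 0 0 0 0 0; 0 0 0 0 0 0",
  "claw": 1
}}

```text
time: 19.75
tool_pos: [0.5196, -0.0196, 0.1227]
ee_rot: [3.139, 0.001, 1.653]
wrist_force: [0.2, 0.8, -1.0]
width: 0.0245
```

Call:
{"op": "step_arm", "data": {
  "increments": "0 0 0 0 0 0; 0 0 0 0 0 0; 0 0 0 0 0 0; 0 0 0 0 0 0; 0 0 0 0 0 0"
}}

```text
time: 20.25
tool_pos: [0.5184, -0.0196, 0.1217]
ee_rot: [-3.141, 0.0, 1.653]
wrist_force: [-4.1, 0.2, 4.9]
width: 0.0094
```

```bash
cat > arc.py <<'E'
from h import *
# hold point path on arc about hinge; tool pitched by f*angle about box y
o=get_obs(); p0=np.array(o['tool_pos']); A0=R.from_euler('xyz',o['ee_rot']); hp=p0+A0.apply([0,0,-hold_point_z]); print(o['tool_pos'],o['ee_rot'],'hold',hp,o['width'],o['wrist_force'])
ax=R.from_euler('z',.087)
h=hp+ax.apply([.150,0,0]); h[2]=.1; r0=hp-h; r0[2]=.038
import sys
def run(n,T,f=0.):
    P=p0;A=A0;rows=[]
    for i in range(1,n+1):
        th=T*i/n; rot=R.from_rotvec(ax.apply([0,th,0]))
        q=hp+rot.apply(r0)-r0
        B=R.from_rotvec(ax.apply([0,th*f,0]))*A0
        Q=q+B.apply([0,0,hold_point_z])
        t=A.inv().apply(Q-P)*100; w=(A.inv()*B).as_rotvec()
        rows.append(' '.join('%.2f'%x for x in t)+' '+' '.join('%.3f'%x for x in w)); P,A=Q,B
    print('end',P)
    for i in range(0,n,5): print('; '.join(rows[i:i+5]))
if __name__=='__main__': run(25,1.047,float(sys.argv[1]))
E
python3 arc.py 0.4
```

```text
[ 0.51843384 -0.01955331  0.12174073] [-3.14074636e+00  1.63392652e-04  1.65273644e+00] hold [ 0.51844944 -0.01954895  0.14054072] 0.009374468642550147 [-4.06705447  0.2069831   4.88678834]
end [ 0.61829037 -0.01084381  0.23426744]
0.00 0.14 -0.63 0.017 -0.000 -0.000; 0.00 0.16 -0.62 0.017 -0.000 -0.000; 0.00 0.17 -0.62 0.017 -0.000 -0.000; 0.00 0.19 -0.61 0.017 -0.000 -0.000; 0.00 0.20 -0.60 0.017 -0.000 -0.000
0.00 0.22 -0.60 0.017 -0.000 -0.000; 0.00 0.23 -0.59 0.017 -0.000 -0.000; 0.00 0.25 -0.59 0.017 -0.000 -0.000; 0.00 0.26 -0.58 0.017 -0.000 -0.000; 0.00 0.28 -0.57 0.017 -0.000 -0.000
0.00 0.29 -0.56 0.017 -0.000 -0.000; 0.00 0.30 -0.55 0.017 -0.000 -0.000; 0.00 0.32 -0.55 0.017 -0.000 -0.000; 0.00 0.33 -0.54 0.017 -0.000 -0.000; 0.00 0.35 -0.53 0.017 -0.000 -0.000
0.00 0.36 -0.52 0.017 -0.000 -0.000; 0.00 0.37 -0.51 0.017 -0.000 -0.000; 0.00 0.38 -0.50 0.017 -0.000 -0.000; 0.00 0.40 -0.49 0.017 -0.000 -0.000; 0.00 0.41 -0.48 0.017 -0.000 -0.000
0.00 0.42 -0.47 0.017 -0.000 -0.000; 0.00 0.43 -0.45 0.017 -0.000 -0.000; 0.00 0.44 -0.44 0.017 -0.000 -0.000; 0.00 0.45 -0.43 0.017 -0.000 -0.000; 0.00 0.46 -0.42 0.017 -0.000 -0.000
```

Call:
{"op": "step_arm", "data": {
  "increments": "0 0.14 -0.63 0.017 0 0; 0 0.16 -0.62 0.017 0 0; 0 0.17 -0.62 0.017 0 0; 0 0.19 -0.61 0.017 0 0; 0 0.2 -0.6 0.017 0 0"
}}

```text
time: 20.75
tool_pos: [0.5278, -0.0189, 0.1518]
ee_rot: [-3.052, 0.0, 1.653]
wrist_force: [-4.8, -1.8, -3.9]
width: 0.009
```

Call:
{"op": "step_arm", "data": {
  "increments": "0 0.22 -0.6 0.017 0 0; 0 0.23 -0.59 0.017 0 0; 0 0.25 -0.59 0.017 0 0; 0 0.26 -0.58 0.017 0 0; 0 0.28 -0.57 0.017 0 0"
}}

```text
time: 21.25
tool_pos: [0.5439, -0.0176, 0.1803]
ee_rot: [-2.969, 0.001, 1.652]
wrist_force: [-5.2, -2.5, -2.9]
width: 0.0088
```

Call:
{"op": "step_arm", "data": {
  "increments": "0 0.29 -0.56 0.017 0 0; 0 0.3 -0.55 0.017 0 0; 0 0.32 -0.55 0.017 0 0; 0 0.33 -0.54 0.017 0 0; 0 0.35 -0.53 0.017 0 0"
}}

```text
time: 21.75
tool_pos: [0.5651, -0.016, 0.2044]
ee_rot: [-2.885, 0.001, 1.652]
wrist_force: [-5.8, -2.2, -0.8]
width: 0.009
```

Call:
{"op": "step_arm", "data": {
  "increments": "0 0.36 -0.52 0.017 0 0; 0 0.37 -0.51 0.017 0 0; 0 0.38 -0.5 0.017 0 0; 0 0.4 -0.49 0.017 0 0; 0 0.41 -0.48 0.017 0 0"
}}

```text
time: 22.25
tool_pos: [0.5909, -0.0141, 0.2234]
ee_rot: [-2.801, 0.001, 1.652]
wrist_force: [-4.9, -2.3, 0.7]
width: 0.0089
```

Call:
{"op": "step_arm", "data": {
  "increments": "0 0.42 -0.47 0.017 0 0; 0 0.43 -0.45 0.017 0 0; 0 0.44 -0.44 0.017 0 0; 0 0.45 -0.43 0.017 0 0; 0 0.46 -0.42 0.017 0 0"
}}

```text
time: 22.75
tool_pos: [0.6196, -0.0119, 0.2364]
ee_rot: [-2.718, 0.002, 1.652]
wrist_force: [-3.7, -3.7, 2.4]
width: 0.0091
```

Call:
{"op": "step_arm", "data": {
  "increments": "0 0 0 0 0 0; 0 0 0 0 0 0; 0 0 0 0 0 0; 0 0 0 0 0 0; 0 0 0 0 0 0"
}}

```text
time: 23.25
tool_pos: [0.6194, -0.0119, 0.2364]
ee_rot: [-2.719, 0.002, 1.652]
wrist_force: [-4.2, -3.2, 4.5]
width: 0.009
```

```bash
python3 - <<'E'
from h import *
im,o=snap('scene','s9.png'); w,_=snap('wrist','w10.png'); t,_=snap('top','t9.png')
hp=np.array(o['tool_pos'])+R.from_euler('xyz',o['ee_rot']).apply([0,0,-hold_point_z]); print(hp,o['ee_rot'],o['width'],o['wrist_force'],np.abs(o['qvel']).max())
ax=R.from_euler('z',.087)
for x0 in (.5155,.5184,.521):
    h=np.array([x0,-.0196,.1])+ax.apply([.15,0,0]); r=ax.inv().apply(hp-h); print(np.hypot(r[0],r[2]),np.arctan2(r[2],-r[0])-np.arctan2(.038,.15))
a=cv2.resize(im[80:300,160:360,::-1],(400,440)); b=cv2.resize(w[:,:,::-1],(400,300)); b=np.vstack([b,np.zeros((140,400,3),np.uint8)])
cv2.imwrite('pics/fin.png',np.hstack([a,b]))
E
```

```text
[ 0.62710267 -0.01125836  0.25351283] [-2.71934038e+00  1.76147392e-03  1.65173887e+00] 0.009006879895195077 [-4.18961767 -3.21814548  4.50911957] 0.0019119395182948527
0.15816886007675635 1.0794436261646425
0.15888942048029228 1.061795297479592
0.1595771470578486 1.0461124658530814
```

```bash
python3 - <<'E'
from h import *
im=cv2.imread('pics/s9.png'); C=cam('scene'); ax=R.from_euler('z',.087)
h=np.array([.5184,-.0196,.1])+ax.apply([.15,0,0])
for th in (.98,1.05,1.12):
  for y in(-.085,.085):
    L=[]
    for r in np.arange(.15,.2,.004):
        u,v=proj(C,h+ax.apply([-r*np.cos(th),y,r*np.sin(th)])); L.append((int(u),int(v),int(im[int(round(v)),int(round(u))].mean())))
    print(th,y,L)
# side edge: sample across y beyond lid -y edge at r=.17
th=1.05
print([tuple(im[tuple(np.round(proj(C,h+ax.apply([-.12*np.cos(th),y,.12*np.sin(th)]))[::-1]).astype(int))]) for y in np.arange(-.085,-.13,-.004)])
E
```

```text
0.98 -0.085 [(245, 170, 124), (244, 169, 126), (244, 167, 123), (243, 166, 128), (242, 164, 140), (242, 163, 127), (241, 161, 118), (240, 160, 41), (240, 158, 40), (239, 157, 40), (238, 155, 43), (237, 154, 48), (237, 152, 82)]
0.98 0.085 [(286, 146, 110), (285, 144, 74), (284, 143, 74), (284, 142, 19), (283, 140, 27), (283, 139, 113), (282, 138, 119), (281, 136, 121), (281, 135, 112), (280, 133, 95), (279, 132, 154), (279, 131, 169), (278, 129, 168)]
1.05 -0.085 [(248, 170, 124), (247, 168, 125), (247, 167, 124), (246, 165, 126), (246, 164, 125), (245, 162, 125), (244, 160, 127), (244, 159, 54), (243, 157, 45), (242, 156, 39), (242, 154, 41), (241, 153, 42), (240, 151, 62)]
1.05 0.085 [(288, 145, 119), (288, 144, 120), (287, 142, 115), (287, 141, 70), (286, 139, 69), (286, 138, 29), (285, 137, 65), (285, 135, 112), (284, 134, 118), (284, 132, 119), (283, 131, 82), (283, 129, 76), (282, 128, 70)]
1.12 -0.085 [(251, 169, 126), (251, 168, 125), (250, 166, 125), (249, 164, 126), (249, 163, 126), (248, 161, 125), (248, 160, 126), (247, 158, 123), (247, 157, 52), (246, 155, 39), (246, 153, 38), (245, 152, 38), (245, 150, 39)]
1.12 0.085 [(291, 144, 96), (291, 143, 115), (291, 141, 121), (290, 140, 118), (290, 139, 118), (289, 137, 101), (289, 136, 48), (288, 134, 38), (288, 133, 89), (287, 131, 100), (287, 130, 81), (286, 129, 71), (286, 127, 72)]
[(np.uint8(128), np.uint8(125), np.uint8(124)), (np.uint8(130), np.uint8(126), np.uint8(126)), (np.uint8(127), np.uint8(125), np.uint8(125)), (np.uint8(128), np.uint8(126), np.uint8(124)), (np.uint8(127), np.uint8(125), np.uint8(124)), (np.uint8(121), np.uint8(118), np.uint8(116)), (np.uint8(100), np.uint8(99), np.uint8(98)), (np.uint8(89), np.uint8(87), np.uint8(87)), (np.uint8(79), np.uint8(80), np.uint8(77)), (np.uint8(81), np.uint8(79), np.uint8(79)), (np.uint8(82), np.uint8(81), np.uint8(81)), (np.uint8(79), np.uint8(78), np.uint8(77))]
```

```bash
python3 - <<'E'
from h import *
o=get_obs(); print(o['tool_pos'],o['width'],o['wrist_force'],o['time']); print(close_job())
E
```

```text
[ 0.61940332 -0.01189582  0.23634365] 0.008870666960225836 [-4.15296447 -3.46762048  3.3113197 ] 23.4
the job is handed in; nothing more can be done
None
```

I did the whole job and handed it in at about 23 s of robot time. The gripper is still holding the lid open by its handle, at about 60°.

- **Seam scan:** I took the grey pen from the rearmost hole (place_c). I drew its tip along the whole front seam, from the connector end to the other end, at 5 cm/s. The tip ran about 7 mm above the metal, worked out from the tool height. The wrist force showed nothing beyond noise, so there was no sign of pressing. Close-ups showed the tip at the connector-end corner. At the far end it was about 3 mm short, so I moved it on by that much.
- **Pen back in the rack:** I corrected a 3 mm sideways offset over the hole before lowering it. After I let go, a picture showed the pen hanging upright, as it had at the start, with the other tools in place.
- **Lid:** From the gripper's position I put the angle at 1.05–1.08 rad, inside the allowed 0.96–1.134. The lid's edge in the scene image fits that, but only to about 0.05 rad. The arm was still, the fingers were closed on the bar at 9 mm, and the wrist force was about 6 N.

**Checks that failed or disagreed:**
- **No final picture:** I had used all 12 views, so the last lid check is by numbers only. I did not look at the pen again after lifting the lid.
- **Handle radius:** the gripper's position put the handle 159 mm from the hinge, where the given sizes make it 155 mm. I took this as a few millimetres of height error in the grip.

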